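# Put the graver and hone away in the sloping tool tray

### The job

Put the bamboo-handled graver and the white hone stick away in the sloping tool tray: the graver in the long slot that runs across the top, its steel point in the narrow neck at the left end, and the hone in the wide slot below it, lengthwise up the slope. Lay each one in rather than dropping it: turn it to the slope of the tray and keep hold of it until it lies flat on the slot's floor, then let go. Leave the other things on the table where they are.

Things in the scene. Friction and masses are not known exactly. Their poses are not given: they have to be found in the camera images.
- tray: dark tool tray, white slot walls, cork in the slots, 176 mm (x) by 200 mm (y), fixed on a rod stand, sloped 30 degrees, low edge towards the robot, yaw within 0.25 rad. Origin: centre of its floor's top face, 58 mm above the table; x up the slope, y left across it, z square out of the floor. A third slot (centre x -48, y -65 mm) holds a fixed wooden blank 16 mm high. Parts let go slide down by their slot's play.
- graver_slot (a point): centre of the long top slot, on the tray floor at tray x +55, y 0 mm; axes as the tray's. Along y: channel 17 mm wide from y -80 to +47 mm for the handle, then neck 11 mm wide to y +81 mm for the blade; closed ends. Walls 9 mm high, 6 mm thick, missing from y -44 to +10 mm on both sides as a gap for the fingers (floor clear 30 mm either side of the centre line).
- hone_slot (a point): centre of the wide slot, on the tray floor at tray x -34, y +40 mm; axes as the tray's. 88 mm long along x (up the slope), 30 mm wide; walls 10 mm high, 5 mm thick, missing over the middle 52 mm of both long sides as gaps for the fingers.
- graver: hand graver 152 mm long, about 18 g, lying flat. Bamboo handle 12 x 12 mm from y -76 to +42 mm; steel blade 6 mm wide, 5 to 7 mm above the underside, to the point at y +76 mm. Origin: middle of its length, on the underside; y along it to the point, z up. Grip across the handle (along x), best at y -17 mm. Put away, origin and axes match the graver slot's.
- graver_tip (a point): the graver's steel point, 76 mm along +y from the graver's origin
- hone: white hone stick, a plain bar 24 x 82 x 22 mm, about 110 g, lying on the table. Origin: centre of its underside; y runs along its length, x across it (grip across the 24 mm), z up. Put away, its origin lies at the hone slot's centre on the floor, its y along the tray's x, either end up.
- loupe_b: bystander: black loupe, 38 mm across, 30 mm high, origin under its centre
- stone_b: bystander: cream stone seal blank standing upright, 19 x 19 x 56 mm, origin under its centre
- wedge_b: bystander: dark wooden wedge, 64 x 10 x 20 mm, origin under its centre, long axis x

How it is judged (in metres and radians):
On the way, in this order (a step that is already met when the one before it is completed fails the run):
1. one of the two parts lies in its slot, flat to the floor (within 8 mm and 0.22 rad), while the fingers still hold it (((x of graver in the frame of tray between 0.048 and 0.062 m and y of graver in the frame of tray between -0.009 and 0.009 m and z of graver in the frame of tray between -0.004 and 0.008 m and angle between the z axis of graver and the z axis of tray, either way round below 0.22 rad and angle between the y axis of graver and the y axis of tray, either way round below 0.28 rad and y of graver_tip in the frame of tray above 0.05 m and contact force between the fingers and graver above 0.3 N) or (x of hone in the frame of tray between -0.042 and -0.026 m and y of hone in the frame of tray between 0.032 and 0.048 m and z of hone in the frame of tray between -0.004 and 0.008 m and angle between the z axis of hone and the z axis of tray, either way round below 0.22 rad and angle between the y axis of hone and the x axis of tray, either way round below 0.28 rad and contact force between the fingers and hone above 0.3 N))), for 0.1 s.
2. both parts lie in their slots, the second one flat to the floor (within 8 mm and 0.22 rad) while the fingers still hold it (((x of hone in the frame of tray between -0.042 and -0.026 m and y of hone in the frame of tray between 0.032 and 0.048 m and z of hone in the frame of tray between -0.004 and 0.008 m and angle between the z axis of each of hone, graver and the z axis of tray, either way round below 0.22 rad and angle between the y axis of hone and the x axis of tray, either way round below 0.28 rad and x of graver in the frame of tray between 0.048 and 0.062 m and y of graver in the frame of tray between -0.009 and 0.009 m and z of graver in the frame of tray between -0.004 and 0.008 m and angle between the y axis of graver and the y axis of tray, either way round below 0.28 rad and y of graver_tip in the frame of tray above 0.05 m and contact force between the fingers and graver above 0.3 N) or (x of graver in the frame of tray between 0.048 and 0.062 m and y of graver in the frame of tray between -0.009 and 0.009 m and z of graver in the frame of tray between -0.004 and 0.008 m and angle between the z axis of each of graver, hone and the z axis of tray, either way round below 0.22 rad and angle between the y axis of graver and the y axis of tray, either way round below 0.28 rad and y of graver_tip in the frame of tray above 0.05 m and x of hone in the frame of tray between -0.042 and -0.026 m and y of hone in the frame of tray between 0.032 and 0.048 m and z of hone in the frame of tray between -0.004 and 0.008 m and angle between the y axis of hone and the x axis of tray, either way round below 0.28 rad and contact force between the fingers and hone above 0.3 N))), for 0.1 s.
At the end, for the whole second after the job is handed in: Graver in its slot, point in the neck (origin within 7 mm across, 9 mm along), hone in its slot (within 8 mm); each with its underside within 3.5 mm of the floor, within 0.05 rad of flat and 0.11 rad of its slot's line, at rest (x of graver in the frame of tray between 0.048 and 0.062 m and y of graver in the frame of tray between -0.009 and 0.009 m and z of graver in the frame of tray between -0.004 and 0.0035 m and angle between the z axis of each of graver, hone and the z axis of tray, either way round below 0.05 rad and angle between the y axis of graver and the y axis of tray, either way round below 0.11 rad and y of graver_tip in the frame of tray above 0.05 m and x of hone in the frame of tray between -0.042 and -0.026 m and y of hone in the frame of tray between 0.032 and 0.048 m and z of hone in the frame of tray between -0.004 and 0.0035 m and angle between the y axis of hone and the x axis of tray, either way round below 0.11 rad and linear speed of each of graver, hone below 0.02 m/s and angular speed of each of graver, hone below 0.2 rad/s); the robot touches nothing.
It fails at once if the black loupe is shifted by more than 30 mm or toppled (distance of loupe_b from where it was at the start of the episode above 0.03 m or angle between loupe_b's own z axis and vertical above 0.5 rad).
It fails at once if the standing cream stone blank is shifted by more than 30 mm or toppled (distance of stone_b from where it was at the start of the episode above 0.03 m or angle between stone_b's own z axis and vertical above 0.5 rad).
It fails at once if the dark wooden wedge is shifted by more than 30 mm or toppled (distance of wedge_b from where it was at the start of the episode above 0.03 m or angle between wedge_b's own z axis and vertical above 0.5 rad).
It also fails if it takes over 58 s, if anything falls off the work surface, if the arm or the gripper's body presses on something with over 40 N, if the wrist force passes 120 N, or if a joint passes its speed limit or range.

### The arm

A 6-joint arm with a two-finger parallel gripper is mounted at the origin on a cart in front of the work surface, level with it; the furniture and walls round the work are solid. World frame = base frame: x ahead of the robot, y to its left, z up, the work surface at z = 0. Lengths are in m, angles in degrees, forces in N, time in s.
With the tool pointing down it reaches from about 0.425 to 0.95 m from the base axis. Payload 3.5 kg.
Tool frame: the origin (TCP) lies at the very end of the fingers, on their centre line; the grasp point (between the pads) lies 19 mm behind it; z points along the fingers, y is the direction in which the jaws open and shut (so a half turn about z gives the same grasp; the last joint's range is limited). The gripper opens to 85 mm and grips with 20 to 120 N. Pads are 22 mm wide; open, the fingers measure 114 mm over their backs; the gripper's body (76 mm by 85 mm) begins 54 mm behind the grasp point. The pads swing forward as they close: fully open they stand 13 mm farther back than shut.
Start: joints at [-80.386, 16.404, 90.338, -0, 73.258, -8.594], TCP at [0.211, -0.641, 0.231] pointing down, gripper open.
Joint ranges: [-158.93, 158.93], [-51.34, 127.21], [12.03, 142.37], [-87.48, 267.48], [13.55, 161.25], [-162.69, 162.69]. Speed limits (degrees/s): [159.86, 159.86, 180, 180, 180, 180].

### API

Orientations are given as [roll, pitch, yaw] about the fixed x, y, z axes, in that order (R = Rz(yaw) Ry(pitch) Rx(roll)).
In Python, from station import r gives the robot as it stands.
- The arm moves only by the tool carry_out, never from a script. Its argument "series" is a list of rows, each an object of numbers: "gripper": the opening, from -1 (shut) to 1 (fully open), so that 0 is half open; "tx", "ty", "tz": the shift along the world's x, y, z in mm; "roll": the turn about the world's z in degrees. In form: [{"gripper": .., "tx": .., "ty": .., "tz": .., "roll": ..}, ...]. A call has 1 to 20 rows; each row is the pose to reach, as a shift and turn from the pose measured when the call began; what a row does not reach only later rows make up. A row lasts 1/12 s, in which the tool goes at most 41.7 mm and 7.16 degrees, less where a joint would pass 70% of its speed; a pose out of reach is approached as far as the arm can. A call with a gripper value outside its range is refused whole. The fingers move at their own pace and stop on an object; "grip_force" is the grip in N (left out, the last holds). Time passes only in rows, so rows that repeat a pose let the fingers close. It gives the time, the measured TCP pose, the force and the opening at its end, in the units of the state.
- r.sense(): the state, without advancing time (a new reading comes with each control period).
- r.read_camera(name): name is "scene" or "top"; returns the picture (420x560x3 uint8, red, green, blue); there is no depth.
- r.calibration(name): a dict with "intrinsics" (3x3 intrinsics, pixels), "k1" (the pictures are not rectified: a ray, as slopes to the right and down, at radius r is drawn at 1 + k1 r^2 times it, then the intrinsics apply), "world_from_camera" (4x4, takes a point from camera to world coordinates). Camera axes: x right, y down, z forward; pixel columns grow to the right and rows downward; lengths in m; the calibration is good to about 2 mm. A picture is of the moment at which its call begins. calibration takes no time and is no camera call.
- r.hand_in(): hands the job in, once; it reports no verdict.
Trained networks look in the newest picture that a camera, given by its name, has taken for a name from the list of things; names that differ only in an ending like _2 or _b are one class to them, and where a whole thing is asked for, a point or a joint stands for the part that bears it (a point fixed in the world has none). Each returns a list of dicts, best first, with "p" (0 to 1); they miss things now and then, are a little off and sometimes report something else, mostly with a low value. They report only what shows in the picture. A call takes as long as a camera call.
- r.find_in(camera, target): "xyz" ([x, y, z] in m, in world coordinates, good to about 4 mm: the middle of the surface that is visible of it).
- r.regions_of(camera, target): "mask" (420x560 bool, what is visible of it).
- r.pinpoint(camera, target): "xyz" ([x, y, z] in m, in world coordinates, good to about 4 mm: a listed point, or the origin of a listed thing).
The state is a dict: "clock": time; "joint_positions": joint angles; "joint_vel": joint speeds; "joint_torque": joint torques, N m; "tcp_pos": TCP position; "eef_rot": TCP orientation; "force": force on the tool from outside, world axes, zero at the start; "ft_torque": the same for the moment, N m; "grip_width": finger opening in m.
Only numpy, scipy, OpenCV 4.12 (cv2) and the standard library are available. Lean on these libraries where they do the work, as an engineer would, in place of code of your own. Each camera call takes 0.05 s, during which the arm holds its last target. There are 200 camera calls.

## Working session

There is one attempt and no reset: what is moved stays moved. The work goes in short steps, Python scripts to look and compute and a tool call to move; the robot and the scene stay as the last step left them, time stands still between calls to the robot, and variables do not carry over. Pictures are saved under pics/ and viewed, about 8 in all and at most 12, crops included, and the job is handed in when it is done.

Besides the shell and the picture viewer there is one more tool, called after ">>>" in YAML: its name, and indented under it one key for each argument. carry_out: Moves the arm, as the interface text tells. Its arguments: {"type":"object","properties":{"series":{"type":"array"},"grip_force":{"type":"number"}},"required":["series"]}

```bash
ls; mkdir -p pics; cat > h.py <<'E'
import numpy as np, cv2
from station import r
def snap(c,fn=None):
    im=r.read_camera(c)
    if fn: cv2.imwrite('pics/'+fn,cv2.cvtColor(im,cv2.COLOR_RGB2BGR))
    return im
def proj(c,P):
    k=r.calibration(c);T=np.linalg.inv(np.array(k['world_from_camera']));K=np.array(k['intrinsics'])
    p=np.atleast_2d(P)@T[:3,:3].T+T[:3,3];s=p[:,:2]/p[:,2:];s=s*(1+k['k1']*(s**2).sum(1,keepdims=True))
    return s@K[:2,:2].T+K[:2,2]
def ray(c,uv):
    k=r.calibration(c);T=np.array(k['world_from_camera']);K=np.array(k['intrinsics'])
    q=(np.atleast_2d(uv)-K[:2,2])@np.linalg.inv(K[:2,:2]).T;s=q.copy()
    for _ in range(20): s=q/(1+k['k1']*(s**2).sum(1,keepdims=True))
    d=np.c_[s,np.ones(len(s))]@T[:3,:3].T
    return T[:3,3],d
def onz(c,uv,z):
    o,d=ray(c,uv); return o+d*((z-o[2])/d[:,2:])
E
python3 - <<'E'
from h import *
print(r.sense())
for c in('scene','top'):
    snap(c,c+'0.png');k=r.calibration(c);print(c,k)
    for t in('tray','graver_slot','hone_slot','graver','graver_tip','hone','loupe_b','stone_b','wedge_b'):
        print(t,[(np.round(a['xyz'],3),round(a['p'],2)) for a in r.pinpoint(c,t)][:3])
E
```

```text
pics
{'clock': 0.0, 'joint_positions': array([-8.03872044e+01,  1.64559330e+01,  9.04233507e+01,  7.89963830e-04,
        7.32561822e+01, -8.59468983e+00]), 'joint_vel': array([ 0.07515281, -0.09432735,  0.15063831,  0.08290409, -0.15159985,
        0.01826197]), 'joint_torque': array([ 1.46029692e-03, -4.05971789e+01, -2.92630059e+01, -4.76533671e-05,
        5.76057384e-03, -1.23283730e-06]), 'tcp_pos': array([ 0.21082757, -0.6405454 ,  0.22991302]), 'eef_rot': array([-1.79866168e+02, -2.09919326e-02,  1.82072324e+01]), 'force': array([ 0.18769303, -0.12356444, -0.39251891]), 'ft_torque': array([-0.03194445,  0.05370486,  0.00310711]), 'grip_width': 0.08547831516228364}
scene {'intrinsics': array([[469.92943643,   0.        , 284.02271444],
       [  0.        , 469.92943643, 209.88989168],
       [  0.        ,   0.        ,   1.        ]]), 'k1': -0.1541483186007338, 'world_from_camera': array([[-0.69308164, -0.48218459,  0.53585059, -0.06473737],
       [-0.72070565,  0.44816876, -0.5288933 ,  0.62236859],
       [ 0.0148727 , -0.75275679, -0.6581307 ,  0.79195429],
       [ 0. 
[... 700 characters left out ...]
rom_camera': array([[-0.0261895 , -0.98614108,  0.16382879,  0.27642703],
       [-0.99963753,  0.02481221, -0.0104479 ,  0.0683555 ],
       [ 0.00623815, -0.16404303, -0.98643346,  1.42939068],
       [ 0.        ,  0.        ,  0.        ,  1.        ]])}
tray [(array([ 0.56 , -0.16 ,  0.057]), 0.66)]
graver_slot [(array([ 0.61 , -0.169,  0.087]), 0.75)]
hone_slot [(array([ 0.543, -0.119,  0.042]), 0.57)]
graver [(array([ 0.443,  0.282, -0.   ]), 0.47)]
graver_tip [(array([0.484, 0.346, 0.005]), 0.6)]
hone [(array([ 0.464,  0.122, -0.001]), 0.49)]
loupe_b [(array([0.635, 0.093, 0.004]), 0.56)]
stone_b [(array([0.347, 0.197, 0.002]), 0.53)]
wedge_b [(array([ 0.354, -0.11 , -0.001]), 0.45)]
```

View pics/scene0.png

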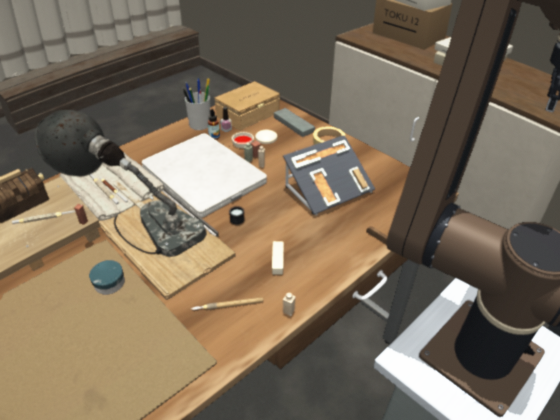

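View pics/top0.png

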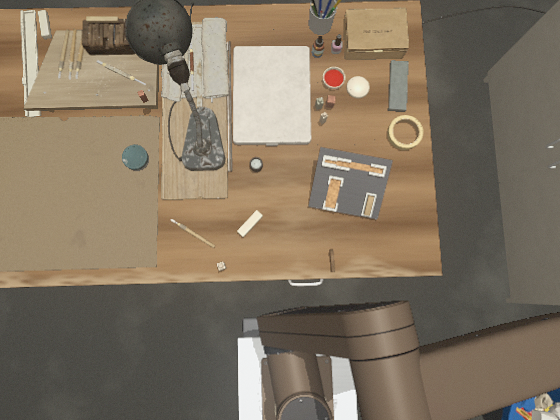

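```bash
cat > meas.py <<'E'
from h import *
from scipy.optimize import least_squares
def box(cx,cy,yaw,w,l,z):   # corners at height z, w across, l along yaw
    c,s=np.cos(yaw),np.sin(yaw); return [[cx+a*l/2*c-b*w/2*s,cy+a*l/2*s+b*w/2*c,z] for a,b in((1,1),(1,-1),(-1,-1),(-1,1))]
def trayR(yaw,t=np.radians(30)):
    Rz=np.array([[np.cos(yaw),-np.sin(yaw),0],[np.sin(yaw),np.cos(yaw),0],[0,0,1]])
    Ry=np.array([[np.cos(t),0,-np.sin(t)],[0,1,0],[np.sin(t),0,np.cos(t)]]); return Rz@Ry
E
python3 - <<'E'
from meas import *
for c in('top','scene'):
    im=snap(c)
    for t in('graver','hone','tray'):
        q=r.regions_of(c,t)
        if not q: print(c,t,'none');continue
        m=q[0]['mask'].astype(np.uint8); np.save(f'{c}_{t}.npy',m)
        rect=cv2.minAreaRect(np.argwhere(m)[:,::-1].astype(np.float32)); print(c,t,round(q[0]['p'],2),m.sum(),np.round(rect[0],1),np.round(rect[1],1),round(rect[2],1))
        if t!='tray':
            z=.022 if t=='hone' else .008
            P=onz(c,np.argwhere(m)[:,::-1].astype(float),z); mu=P[:,:2].mean(0); u,s,vt=np.linalg.svd(P[:,:2]-mu,full_matrices=False); a=(P[:,:2]-mu)@vt.T
            print('  ctr',mu.round(4),'axis deg',np.degrees(np.arctan2(*vt[0][::-1])).round(1),'ext',np.ptp(a,axis=0).round(4),'mid',(mu+(a.max(0)+a.min(0))/2@vt).round(4))
    a=im[130:240,290:410] if c=='top' else im[110:230,270:390]
    b=im[190:290,150:290] if c=='top' else im[220:330,170:320]
    f=[cv2.resize(x,(560,400),interpolation=cv2.INTER_CUBIC) for x in(a,b)]
    cv2.imwrite(f'pics/{c}_crop.png',cv2.cvtColor(f[0],cv2.COLOR_RGB2BGR))
E
```

```text
top graver 0.73 143 [195.6 234.3] [40.8  4. ] 31.8
  ctr [0.4367 0.2721] axis deg -123.4 ext [0.1167 0.0114] mid [0.4361 0.271 ]
top hone 0.51 262 [249.5 223. ] [ 9.4 29.2] 40.6
  ctr [0.4617 0.1181] axis deg 138.3 ext [0.0823 0.0267] mid [0.4628 0.1172]
top tray 0.84 4269 [349.8 182.6] [74.2 61. ] 10.2
scene graver 0.64 275 [228.  303.5] [ 6.  68.6] 82.9
  ctr [0.4358 0.2764] axis deg 55.8 ext [0.1419 0.0155] mid [0.4395 0.2818]
scene hone 0.85 353 [278. 257.] [32. 10.] 90.0
  ctr [0.4568 0.1238] axis deg 136.1 ext [0.0982 0.0233] mid [0.4574 0.1235]
scene tray 0.57 4144 [329.  172.5] [65. 73.] 68.4
```

View pics/top_crop.png

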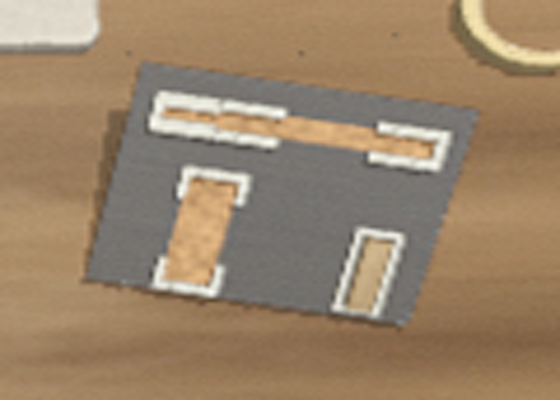

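>>> carry_out:
  series:
    - {"tx": 40,"ty": 40,"tz": 0,"gripper": 1}
    - {"tx": 80,"ty": 80,"gripper": 1}
    - {"tx": 120,"ty": 120,"gripper": 1}
    - {"tx": 160,"ty": 160,"gripper": 1}
    - {"tx": 190,"ty": 190,"gripper": 1}
    - {"tx": 220,"ty": 225,"gripper": 1}
    - {"tx": 250,"ty": 260,"gripper": 1}
    - {"tx": 260,"ty": 300,"gripper": 1}
    - {"tx": 260,"ty": 340,"gripper": 1}
    - {"tx": 260,"ty": 380,"gripper": 1}
    - {"tx": 260,"ty": 420,"gripper": 1}
    - {"tx": 260,"ty": 460,"gripper": 1}
    - {"tx": 260,"ty": 500,"gripper": 1}
    - {"tx": 260,"ty": 540,"gripper": 1}

```text
schema error: expected keys gripper, tx, ty, tz, roll
```

>>> carry_out:
  series:
    - {"gripper": 1,"tx": 40,"ty": 10,"tz": 0,"roll": 0}
    - {"gripper": 1,"tx": 75,"ty": 25,"tz": 0,"roll": 0}
    - {"gripper": 1,"tx": 110,"ty": 45,"tz": 0,"roll": 0}
    - {"gripper": 1,"tx": 145,"ty": 65,"tz": 0,"roll": 0}
    - {"gripper": 1,"tx": 180,"ty": 85,"tz": 0,"roll": 0}
    - {"gripper": 1,"tx": 210,"ty": 110,"tz": 0,"roll": 0}
    - {"gripper": 1,"tx": 240,"ty": 140,"tz": 0,"roll": 0}
    - {"gripper": 1,"tx": 260,"ty": 175,"tz": 0,"roll": 0}
    - {"gripper": 1,"tx": 270,"ty": 215,"tz": 0,"roll": 0}
    - {"gripper": 1,"tx": 275,"ty": 255,"tz": 0,"roll": 0}
    - {"gripper": 1,"tx": 275,"ty": 295,"tz": 0,"roll": 0}
    - {"gripper": 1,"tx": 275,"ty": 335,"tz": 0,"roll": 0}
    - {"gripper": 1,"tx": 275,"ty": 375,"tz": 0,"roll": 0}
    - {"gripper": 1,"tx": 275,"ty": 415,"tz": 0,"roll": 0}
    - {"gripper": 1,"tx": 270,"ty": 455,"tz": 0,"roll": 0}
    - {"gripper": 1,"tx": 265,"ty": 495,"tz": 0,"roll": 0}
    - {"gripper": 1,"tx": 260,"ty": 535,"tz": 0,"roll": 0}

```text
clock: 2.82
tcp_pos: [0.4704, -0.1044, 0.2315]
eef_rot: [180.0, -0.0, 18.2]
force: [0.1, -0.5, 0.1]
grip_width: 0.085
```

```bash
python3 - <<'E'
from meas import *
s=r.sense(); print(s['clock'],s['tcp_pos'],s['eef_rot'],s['joint_positions'])
ct=np.array([[320.6,147.05],[392.2,160.3],[376.8,219.4],[308.2,207]])-.5
m=np.load('scene_tray.npy'); C=max(cv2.findContours(m,0,1)[0],key=cv2.contourArea); h=cv2.convexHull(C)
for e in(2,3,4,5,6,8):
    q=cv2.approxPolyDP(h,e,True)[:,0]; print(e,q.tolist())
L=np.array([[88,100,0],[88,-100,0],[-88,-100,0],[-88,100,0]])/1000
def f(p): return (proj('top',L@trayR(p[2]).T+[p[0],p[1],p[3]])-ct).ravel()
s=least_squares(f,[.557,-.165,-.1,.055]);print(s.x,s.fun.round(2))
f2=lambda p:np.r_[f(p),(p[3]-.058)*1000]
s=least_squares(f2,[.557,-.165,-.1,.055]);print(s.x,s.fun.round(2)); print('scene proj',proj('scene',L@trayR(s.x[2]).T+[s.x[0],s.x[1],s.x[3]]).round(1))
E
```

```text
2.8167 [ 0.47042739 -0.10436536  0.23152184] [ 1.79981772e+02 -3.32205029e-02  1.81893936e+01] [-2.46003473e+01 -8.66814669e+00  1.16765516e+02  9.67042294e-03
  7.18658692e+01  4.72072575e+01]
2 [[344, 136], [374, 189], [314, 213], [284, 156]]
3 [[344, 136], [374, 189], [314, 213], [284, 156]]
4 [[344, 136], [374, 189], [314, 213], [284, 156]]
5 [[344, 136], [374, 189], [314, 213], [284, 156]]
6 [[344, 136], [374, 189], [314, 213], [284, 156]]
8 [[344, 136], [374, 189], [314, 213], [284, 156]]
[ 0.56337653 -0.16340422 -0.21193382  0.04932345] [-0.39  0.32  0.18  0.23  0.31 -0.07 -0.08 -0.51]
[ 0.56155964 -0.16194152 -0.21174291  0.05795916] [-0.59  0.09  0.45  0.08  0.48  0.15 -0.33 -0.35 -0.04]
scene proj [[282.4 154.4]
 [343.9 133.8]
 [375.1 188.1]
 [313.9 213.5]]
```

View pics/scene_crop.png

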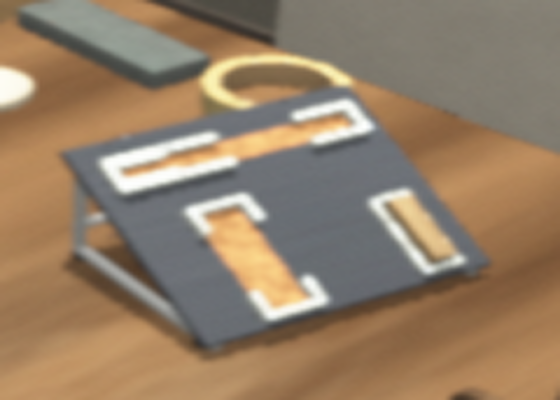

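```bash
cat >> meas.py <<'E'
def render(c,parts,ss=4):
    out=np.zeros((420*ss,560*ss),np.uint8)
    for P in parts:
        q=cv2.convexHull((((proj(c,P)+.5)*ss)-.5).astype(np.float32)); cv2.fillConvexPoly(out,np.round(q*16).astype(np.int32),1,shift=4)
    return cv2.GaussianBlur(cv2.resize(out.astype(np.float32),(560,420),interpolation=cv2.INTER_AREA),(0,0),1.0)
def bx(x0,x1,y0,y1,z0,z1): return np.array([[x,y,z] for x in(x0,x1) for y in(y0,y1) for z in(z0,z1)])/1000
PARTS={'hone':[bx(-12,12,-41,41,0,22)],'graver':[bx(-6,6,-76,42,0,12),bx(-3,3,42,76,5,7)]}
def place(t,p,z=0):
    a=p[2]-np.pi/2;R=np.array([[np.cos(a),-np.sin(a),0],[np.sin(a),np.cos(a),0],[0,0,1]]); return [P@R.T+[p[0],p[1],z] for P in PARTS[t]]
E
python3 - <<'E'
from meas import *
from scipy.optimize import minimize
ct=np.array([[320.6,147.05],[392.2,160.3],[376.8,219.4],[308.2,207]])-.5
cs=np.array([[283.3,155.6],[341.8,135.5],[375.4,189.5],[315,214.4]])-.5
L=np.array([[88,100,0],[88,-100,0],[-88,-100,0],[-88,100,0]])/1000
f=lambda p:np.r_[tuple((proj(c,L@trayR(p[2]).T+[p[0],p[1],p[3]])-o).ravel() for c,o in(('top',ct),('scene',cs)))]
s=least_squares(f,[.557,-.165,-.1,.055]);print('tray',s.x.round(4),np.degrees(s.x[2]),s.fun.round(1))
R=trayR(s.x[2])
for n,l in(('graver_slot',(.055,0,0)),('hone_slot',(-.034,.04,0))):print(n,(R@l+[s.x[0],s.x[1],s.x[3]]).round(4))
for t,p0 in(('hone',[.464,.119,np.radians(137)]),('graver',[.4445,.282,np.radians(57)])):
    for cams in(('top','scene'),('top',),('scene',)):
        M={c:cv2.GaussianBlur(np.load(f'{c}_{t}.npy').astype(np.float32),(0,0),1.0) for c in cams}
        g=lambda d:sum(((render(c,place(t,np.array(p0)+[d[0]/1000,d[1]/1000,d[2]/50]))-M[c])**2).sum() for c in cams)
        q=minimize(g,[0,0,0],method='Nelder-Mead',options=dict(initial_simplex=[[0,0,0],[6,0,0],[0,6,0],[0,0,4]],xatol=.05))
        e=np.array(p0)+[q.x[0]/1000,q.x[1]/1000,q.x[2]/50]; print(t,cams,e[:2].round(4),np.degrees(e[2]).round(1),round(q.fun,1))
E
```

```text
tray [ 0.5628 -0.1626 -0.203   0.054 ] -11.6330261078844 [-0.8  0.3  0.1 -0.4  0.7 -0.4 -0.  -0.2 -0.6  0.5  1.9 -0.4 -0.2 -0.3
 -0.5  0.5]
graver_slot [ 0.6095 -0.1722  0.0815]
hone_slot [ 0.5421 -0.1175  0.037 ]
hone ('top', 'scene') [0.4642 0.1172] 136.7 7.1
hone ('top',) [0.4637 0.1178] 137.5 3.5
hone ('scene',) [0.4644 0.1164] 135.9 1.8
graver ('top', 'scene') [0.4443 0.2849] 56.3 148.0
graver ('top',) [0.4451 0.2846] 56.8 22.0
graver ('scene',) [0.4441 0.2863] 56.0 123.3
```

>>> carry_out:
  series:
    - {"gripper": 0.2,"tx": -1,"ty": 40,"tz": 0,"roll": -7}
    - {"gripper": 0.2,"tx": -2,"ty": 80,"tz": 0,"roll": -14}
    - {"gripper": 0.2,"tx": -3,"ty": 120,"tz": 0,"roll": -21}
    - {"gripper": 0.2,"tx": -4,"ty": 160,"tz": 0,"roll": -28}
    - {"gripper": 0.2,"tx": -5,"ty": 195,"tz": -15,"roll": -35}
    - {"gripper": 0.2,"tx": -6,"ty": 222,"tz": -40,"roll": -42}
    - {"gripper": 0.2,"tx": -6,"ty": 222,"tz": -75,"roll": -49}
    - {"gripper": 0.2,"tx": -6,"ty": 222,"tz": -110,"roll": -56}
    - {"gripper": 0.2,"tx": -6,"ty": 222,"tz": -140,"roll": -61}
    - {"gripper": 0.2,"tx": -6,"ty": 222,"tz": -165,"roll": -61}
    - {"gripper": 0.2,"tx": -6,"ty": 222,"tz": -185,"roll": -61}
    - {"gripper": 0.2,"tx": -6,"ty": 222,"tz": -185,"roll": -61}

```text
clock: 3.82
tcp_pos: [0.4607, 0.1175, 0.0423]
eef_rot: [179.6, 0.3, -42.8]
force: [0.0, -0.7, -1.7]
grip_width: 0.0513
```

```bash
python3 - <<'E'
from h import *
s=r.sense(); print(s['clock'],s['tcp_pos'],s['eef_rot'][2],s['grip_width'])
a=snap('scene')[180:320,180:350]; b=snap('top')[180:280,190:310]
im=np.hstack([cv2.resize(a,(400,400),interpolation=3),cv2.resize(b,(400,400),interpolation=3)])
cv2.imwrite('pics/pre.png',im[:,:,::-1])
E
```

```text
3.8167 [0.46070397 0.11752492 0.04226953] -42.80545903037227 0.05129827138989797
```

View pics/pre.png

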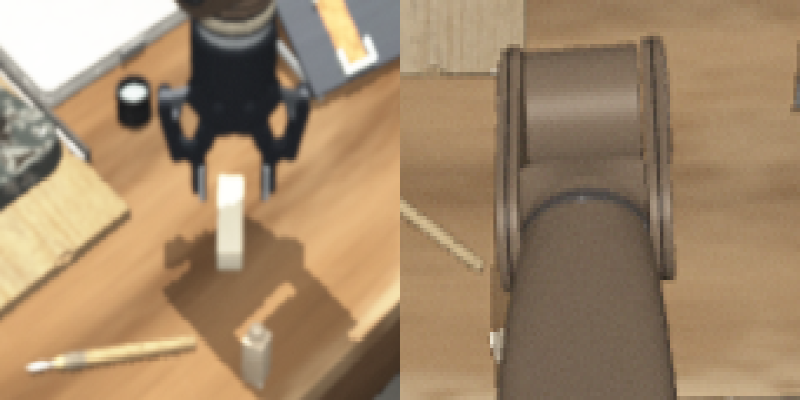

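>>> carry_out:
  grip_force: 30
  series:
    - {"gripper": 0.2,"tx": 3,"ty": 0,"tz": -12,"roll": 0}
    - {"gripper": 0.2,"tx": 3,"ty": 0,"tz": -24,"roll": 0}
    - {"gripper": 0.2,"tx": 3,"ty": 0,"tz": -32,"roll": 0}
    - {"gripper": 0.2,"tx": 3,"ty": 0,"tz": -32,"roll": 0}
    - {"gripper": -0.6,"tx": 3,"ty": 0,"tz": -32,"roll": 0}
    - {"gripper": -0.6,"tx": 3,"ty": 0,"tz": -32,"roll": 0}
    - {"gripper": -0.6,"tx": 3,"ty": 0,"tz": -32,"roll": 0}
    - {"gripper": -0.6,"tx": 3,"ty": 0,"tz": -32,"roll": 0}
    - {"gripper": -0.6,"tx": 3,"ty": 0,"tz": -32,"roll": 0}
    - {"gripper": -0.6,"tx": 3,"ty": 0,"tz": -32,"roll": 0}

```text
clock: 4.75
tcp_pos: [0.4683, 0.1176, 0.0158]
eef_rot: [-180.0, -0.1, -42.8]
force: [-0.9, -0.4, 6.9]
grip_width: 0.0223
```

>>> carry_out:
  series:
    - {"gripper": -0.6,"tx": 0,"ty": 0,"tz": 10,"roll": 0}
    - {"gripper": -0.6,"tx": 0,"ty": 0,"tz": 35,"roll": 0}
    - {"gripper": -0.6,"tx": 0,"ty": 0,"tz": 70,"roll": 0}
    - {"gripper": -0.6,"tx": 0,"ty": 0,"tz": 105,"roll": 0}
    - {"gripper": -0.6,"tx": 0,"ty": 0,"tz": 130,"roll": 0}
    - {"gripper": -0.6,"tx": 0,"ty": 0,"tz": 130,"roll": 0}
    - {"gripper": -0.6,"tx": 0,"ty": 0,"tz": 130,"roll": 0}

```text
clock: 5.33
tcp_pos: [0.4693, 0.1177, 0.1477]
eef_rot: [-179.8, -0.2, -42.8]
force: [-0.4, 0.5, -1.5]
grip_width: 0.0225
```

```bash
python3 - <<'E'
from h import *
s=r.sense(); print(s['clock'],s['tcp_pos'],s['eef_rot'],s['grip_width'],s['force'])
a=snap('scene')[130:290,180:372]
cv2.imwrite('pics/held.png',cv2.resize(a,(720,600),interpolation=3)[:,:,::-1])
print(proj('scene',s['tcp_pos'])-[180,130])
E
```

```text
5.3333 [0.46927581 0.11773587 0.14774051] [-179.81377212   -0.24540314  -42.79481414] 0.022473598466952353 [-0.41265086  0.53599323 -1.52408588]
[[96.3253031  80.50684086]]
```

View pics/held.png

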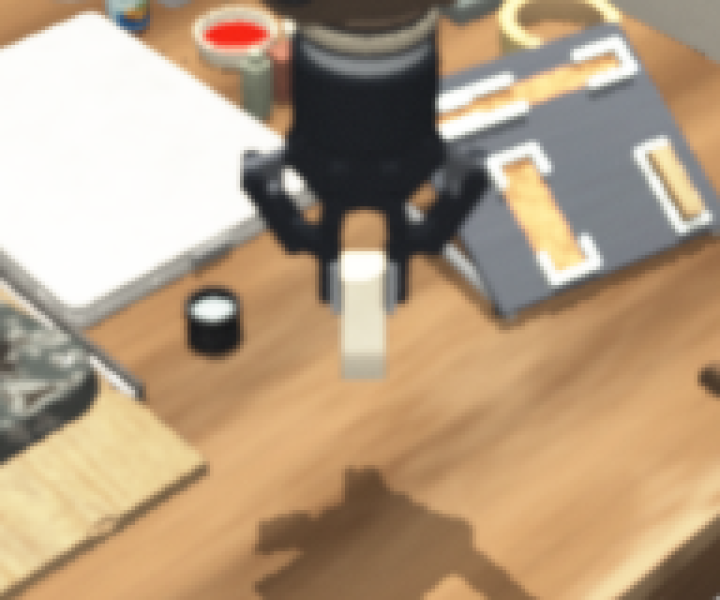

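```bash
python3 - <<'E'
from meas import *
s=r.sense(); tx,ty,tz=s['tcp_pos']; a=np.radians(s['eef_rot'][2]+180)
print(np.degrees(a))
for u in(-6,-3,0,3,6):
  for d in(8,11,15):
    P=place('hone',[tx+np.cos(a)*u/1000,ty+np.sin(a)*u/1000,a],tz-d/1000)[0]
    q=(proj('scene',P)+.5-[180,130])*3.75
    print(u,d,'rearTop y',q[:,1].min().round(),'bottom y',q[:,1].max().round(),'x',q[:,0].min().round(),q[:,0].max().round())
E
```

```text
137.20563337629193
-6 8 rearTop y 235.0 bottom y 362.0 x 343.0 388.0
-6 11 rearTop y 239.0 bottom y 366.0 x 343.0 388.0
-6 15 rearTop y 244.0 bottom y 371.0 x 343.0 388.0
-3 8 rearTop y 238.0 bottom y 365.0 x 343.0 388.0
-3 11 rearTop y 242.0 bottom y 369.0 x 343.0 388.0
-3 15 rearTop y 248.0 bottom y 375.0 x 343.0 388.0
0 8 rearTop y 242.0 bottom y 369.0 x 343.0 388.0
0 11 rearTop y 246.0 bottom y 373.0 x 343.0 388.0
0 15 rearTop y 251.0 bottom y 379.0 x 343.0 388.0
3 8 rearTop y 245.0 bottom y 373.0 x 343.0 388.0
3 11 rearTop y 249.0 bottom y 377.0 x 343.0 388.0
3 15 rearTop y 254.0 bottom y 382.0 x 343.0 388.0
6 8 rearTop y 248.0 bottom y 377.0 x 343.0 388.0
6 11 rearTop y 252.0 bottom y 381.0 x 343.0 388.0
6 15 rearTop y 258.0 bottom y 386.0 x 343.0 388.0
```

>>> carry_out:
  series:
    - {"gripper": -0.6,"tx": 5,"ty": -20,"tz": 0,"roll": 3}
    - {"gripper": -0.6,"tx": 13,"ty": -50,"tz": 0,"roll": 8}
    - {"gripper": -0.6,"tx": 22,"ty": -85,"tz": 0,"roll": 13}
    - {"gripper": -0.6,"tx": 32,"ty": -120,"tz": 0,"roll": 18}
    - {"gripper": -0.6,"tx": 42,"ty": -155,"tz": 0,"roll": 23}
    - {"gripper": -0.6,"tx": 51,"ty": -190,"tz": 0,"roll": 27}
    - {"gripper": -0.6,"tx": 59,"ty": -217,"tz": -10,"roll": 30.8}
    - {"gripper": -0.6,"tx": 63,"ty": -233,"tz": -30,"roll": 30.8}
    - {"gripper": -0.6,"tx": 63,"ty": -233,"tz": -46,"roll": 30.8}
    - {"gripper": -0.6,"tx": 63,"ty": -233,"tz": -46,"roll": 30.8}
    - {"gripper": -0.6,"tx": 63,"ty": -233,"tz": -46,"roll": 30.8}

```text
clock: 6.3
tcp_pos: [0.5283, -0.1144, 0.0963]
eef_rot: [-179.9, 0.4, -12.0]
force: [-0.3, 0.2, -0.8]
grip_width: 0.0226
```

```bash
python3 - <<'E'
from meas import *
s=r.sense(); t=s['tcp_pos'];print(s['clock'],t,s['eef_rot'],s['grip_width'],s['force'])
a=snap('scene')[120:240,260:404]
im=cv2.resize(a,(720,600),interpolation=3)[:,:,::-1].copy()
def dr(P,col):
    q=((proj('scene',P)+.5-[260,120])*5).astype(int); cv2.polylines(im,[q],True,col,1)
R=trayR(np.radians(-12)); o=np.array([.562,-.1625,.0565])
dr(np.array([[88,100,0],[88,-100,0],[-88,-100,0],[-88,100,0]])/1000@R.T+o,(0,0,255))
dr(np.array([[10,55,0],[10,25,0],[-78,25,0],[-78,55,0]])/1000@R.T+o,(0,255,0))
dr(np.array([[63.5,-80,0],[63.5,47,0],[46.5,47,0],[46.5,-80,0]])/1000@R.T+o,(0,255,0))
h=np.radians(168);P=place('hone',[t[0]+np.cos(h)*.001,t[1]+np.sin(h)*.001,h],t[2]-.0155)[0]
for z in(0,1): dr(P[[z,2+z,6+z,4+z]],(255,0,255))
cv2.imwrite('pics/hover.png',im)
E
```

```text
6.3 [ 0.52832659 -0.11441506  0.09627339] [-179.89724669    0.35740401  -12.02746705] 0.022636510580723614 [-0.33222036  0.15018222 -0.81165407]
```

View pics/hover.png

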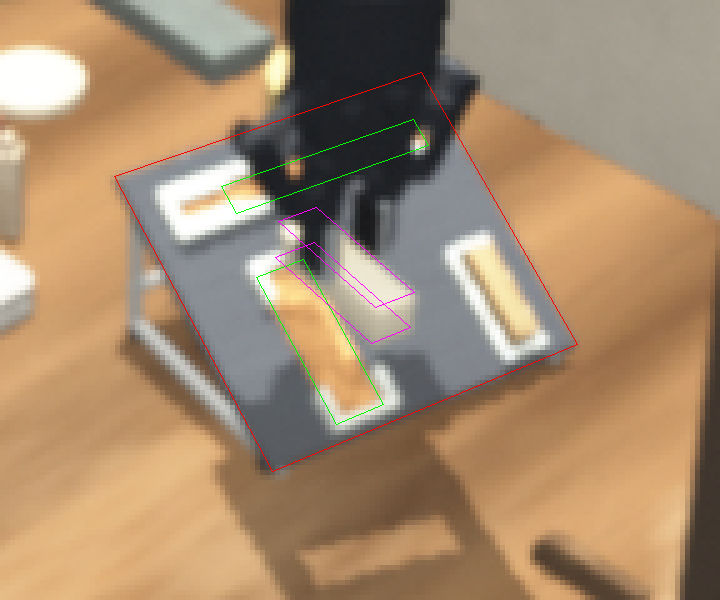

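>>> carry_out:
  series:
    - {"gripper": -0.6,"tx": 4,"ty": -1,"tz": -8,"roll": 0}
    - {"gripper": -0.6,"tx": 4,"ty": -1,"tz": -14,"roll": 0}
    - {"gripper": -0.6,"tx": 4,"ty": -1,"tz": -18,"roll": 0}
    - {"gripper": -0.6,"tx": 4,"ty": -1,"tz": -22,"roll": 0}
    - {"gripper": -0.6,"tx": 4,"ty": -1,"tz": -25,"roll": 0}
    - {"gripper": -0.6,"tx": 4,"ty": -1,"tz": -28,"roll": 0}
    - {"gripper": -0.6,"tx": 4,"ty": -1,"tz": -28,"roll": 0}

```text
clock: 6.93
tcp_pos: [0.5326, -0.115, 0.0706]
eef_rot: [-179.9, 0.4, -11.9]
force: [-5.7, 2.2, 7.3]
grip_width: 0.0224
```

>>> carry_out:
  series:
    - {"gripper": -0.6,"tx": 0,"ty": 0,"tz": -4,"roll": 0}
    - {"gripper": -0.6,"tx": 0,"ty": 0,"tz": -7,"roll": 0}
    - {"gripper": -0.6,"tx": 0,"ty": 0,"tz": -10,"roll": 0}
    - {"gripper": -0.6,"tx": 0,"ty": 0,"tz": -13,"roll": 0}
    - {"gripper": -0.6,"tx": 0,"ty": 0,"tz": -13,"roll": 0}

```text
clock: 7.35
tcp_pos: [0.531, -0.1146, 0.0581]
eef_rot: [-179.9, 0.7, -11.9]
force: [-8.6, 2.4, 8.0]
grip_width: 0.0225
```

```bash
python3 - <<'E'
from h import *
s=r.sense(); t=s['tcp_pos'];print(s['clock'],t,s['eef_rot'],s['grip_width'],s['force'])
a=snap('scene')[120:240,260:404]
cv2.imwrite('pics/press.png',cv2.resize(a,(720,600),interpolation=3)[:,:,::-1])
E
```

```text
7.35 [ 0.53100091 -0.11456447  0.05808856] [-179.91150892    0.66049498  -11.90933807] 0.02250441049688581 [-8.60630216  2.41969809  7.99300016]
```

View pics/press.png

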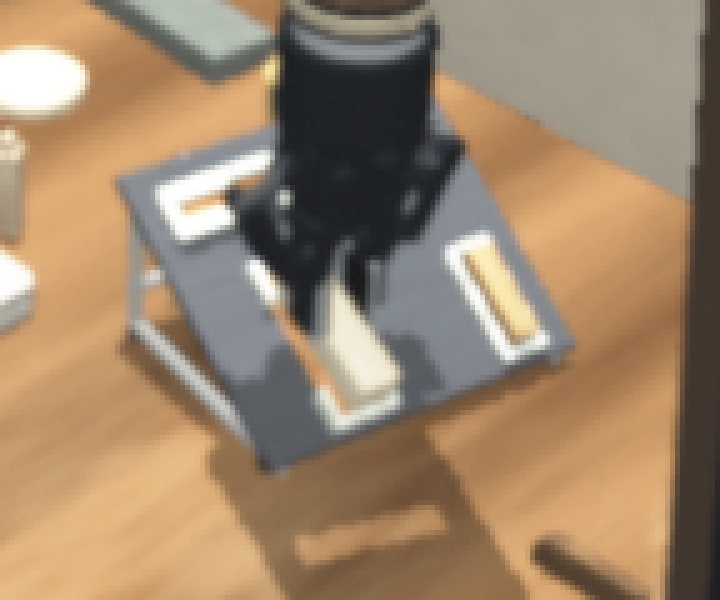

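>>> carry_out:
  series:
    - {"gripper": -0.6,"tx": 0.5,"ty": 1.5,"tz": -2,"roll": 0}
    - {"gripper": -0.6,"tx": 0.5,"ty": 1.5,"tz": -4,"roll": 0}
    - {"gripper": -0.6,"tx": 0.5,"ty": 1.5,"tz": -6,"roll": 0}
    - {"gripper": -0.6,"tx": 0.5,"ty": 1.5,"tz": -6,"roll": 0}
    - {"gripper": -0.6,"tx": 0.5,"ty": 1.5,"tz": -6,"roll": 0}

```text
clock: 7.82
tcp_pos: [0.5309, -0.1142, 0.056]
eef_rot: [179.9, 0.9, -11.9]
force: [-14.3, -0.5, 20.2]
grip_width: 0.0224
```

>>> carry_out:
  grip_force: 20
  series:
    - {"gripper": -0.6,"tx": 0,"ty": 0,"tz": -1,"roll": 0}
    - {"gripper": -0.3,"tx": 0,"ty": 0,"tz": 0,"roll": 0}
    - {"gripper": -0.3,"tx": 0,"ty": 0,"tz": 0,"roll": 0}
    - {"gripper": -0.3,"tx": 0,"ty": 0,"tz": 0,"roll": 0}
    - {"gripper": -0.3,"tx": 0,"ty": 0,"tz": 0,"roll": 0}
    - {"gripper": -0.6,"tx": 0,"ty": 0,"tz": 0,"roll": 0}
    - {"gripper": -0.6,"tx": 0,"ty": 0,"tz": 0,"roll": 0}
    - {"gripper": -0.6,"tx": 0,"ty": 0,"tz": 0,"roll": 0}
    - {"gripper": -0.6,"tx": 0,"ty": 0,"tz": 0,"roll": 0}
    - {"gripper": -0.6,"tx": 0,"ty": 0,"tz": 0,"roll": 0}

```text
clock: 8.65
tcp_pos: [0.5307, -0.114, 0.0558]
eef_rot: [180.0, 0.9, -11.9]
force: [0.2, 0.2, -0.8]
grip_width: 0.0228
```

```bash
cat > hm.py <<'E'
from meas import *
from scipy.optimize import minimize
def fit_in_tray(cam,t='hone'):
    q=r.regions_of(cam,t)
    if not q: return None
    m=q[0]['mask'];return q[0]['p'],m
E
python3 - <<'E'
from hm import *
s=r.sense(); t=s['tcp_pos'];print(s['clock'],t,s['eef_rot'],s['grip_width'],s['force'])
a=snap('scene'); 
cv2.imwrite('pics/seat.png',cv2.resize(a[120:240,260:404],(720,600),interpolation=3)[:,:,::-1])
R=trayR(np.radians(-12)); o=np.array([.562,-.1625,.0565])
for _ in range(2):
    for p in r.pinpoint('scene','hone')[:1]: print(p['p'],(R.T@(np.array(p['xyz'])-o)*1000).round(1))
q=r.regions_of('scene','hone')
if q:
    m=q[0]['mask'].astype(np.uint8); hull=cv2.convexHull(np.argwhere(m)[:,::-1].astype(np.int32)); print(cv2.approxPolyDP(hull,1.5,True)[:,0].tolist())
P=(bx(-41,41,-12,12,0,22)+np.array([-.036,.04,0]))@R.T+o; print(proj('scene',P).round(1).tolist())
E
```

```text
8.65 [ 0.53071749 -0.11399262  0.05577186] [179.96417276   0.91972451 -11.85158387] 0.022845280195671773 [ 0.15167343  0.24762937 -0.7536756 ]
0.59 [-274.2  308.8   94.1]
0.59 [-274.2  308.8   94.1]
[[331, 202], [328, 201], [322, 191], [326, 179], [328, 179], [338, 194], [337, 199]]
[[335.0, 200.5], [338.3, 197.1], [327.5, 203.6], [330.6, 200.2], [320.1, 173.4], [323.1, 169.7], [312.6, 176.3], [315.4, 172.5]]
```

>>> carry_out:
  series:
    - {"gripper": -0.6,"tx": 0,"ty": 0,"tz": 0,"roll": 0}
    - {"gripper": 0.1,"tx": 0,"ty": 0,"tz": 0,"roll": 0}
    - {"gripper": 0.1,"tx": 0,"ty": 0,"tz": 0,"roll": 0}
    - {"gripper": 0.1,"tx": 0,"ty": 0,"tz": 0,"roll": 0}
    - {"gripper": 0.1,"tx": 0,"ty": 0,"tz": 0,"roll": 0}
    - {"gripper": 0.1,"tx": 0,"ty": 0,"tz": 20,"roll": 0}
    - {"gripper": 0.1,"tx": 0,"ty": 0,"tz": 50,"roll": 0}
    - {"gripper": 0.1,"tx": 0,"ty": 20,"tz": 90,"roll": 0}
    - {"gripper": 0.1,"tx": -10,"ty": 55,"tz": 110,"roll": 7}
    - {"gripper": 0.1,"tx": -15,"ty": 95,"tz": 110,"roll": 14}
    - {"gripper": 0.1,"tx": -20,"ty": 135,"tz": 110,"roll": 21}
    - {"gripper": 0.1,"tx": -25,"ty": 175,"tz": 110,"roll": 28}
    - {"gripper": 0.1,"tx": -35,"ty": 215,"tz": 110,"roll": 35}
    - {"gripper": 0.1,"tx": -50,"ty": 250,"tz": 110,"roll": 42}
    - {"gripper": 0.1,"tx": -65,"ty": 285,"tz": 110,"roll": 49}
    - {"gripper": 0.1,"tx": -80,"ty": 320,"tz": 110,"roll": 56}
    - {"gripper": 0.1,"tx": -95,"ty": 355,"tz": 110,"roll": 63}
    - {"gripper": 0.1,"tx": -96,"ty": 384,"tz": 100,"roll": 69}
    - {"gripper": 0.1,"tx": -96,"ty": 384,"tz": 85,"roll": 69}

```text
clock: 10.43
tcp_pos: [0.4349, 0.2746, 0.1428]
eef_rot: [179.8, 0.6, 57.6]
force: [-0.3, -0.1, 0.2]
grip_width: 0.0467
```

```bash
python3 - <<'E'
from hm import *
s=r.sense(); t=s['tcp_pos'];print(s['clock'],t,s['eef_rot'],s['grip_width'],s['joint_positions'].round())
ov=[]
R=trayR(np.radians(-12)); o=np.array([.562,-.1625,.0565])
for c,(v0,v1,u0,u1) in(('scene',(125,225,275,385)),('top',(140,230,300,400))):
    a=snap(c)
    for n in('hone','hone_slot','graver','graver_tip'):
        for p in r.pinpoint(c,n)[:1]: print(c,n,round(p['p'],2),np.round(p['xyz'],4),(R.T@(np.array(p['xyz'])-o)*1000).round(1))
    k=400/(u1-u0); im=cv2.resize(a[v0:v1,u0:u1],None,fx=k,fy=k,interpolation=3)[:,:,::-1].copy()
    P=(bx(-41,41,-12,12,0,22)+np.array([-.037,.04,0]))@R.T+o
    for z in(0,1): cv2.polylines(im,[((proj(c,P[[z,2+z,6+z,4+z]])+.5-[u0,v0])*k).astype(int)],True,(255,0,255),1)
    ov.append(np.vstack([im,np.zeros((max(0,400-im.shape[0]),400,3),np.uint8)])[:400])
cv2.imwrite('pics/hone_in.png',np.hstack(ov))
E
```

```text
10.4333 [0.43487979 0.27464071 0.14280945] [179.82029732   0.58561894  57.64293184] 0.04671762393659566 [ 21.   2. 117.  -1.  62.  54.]
scene hone 0.9 [ 0.5353 -0.1093  0.0428] [-39.   46.5   6.7]
scene hone_slot 0.67 [ 0.5408 -0.1149  0.0416] [-34.   42.2   2.4]
scene graver 0.87 [0.4456 0.281  0.0038] [-204.8  409.6   57.4]
scene graver_tip 0.86 [0.4844 0.3471 0.0085] [-181.5  482.3   49.4]
top hone 0.56 [ 0.5325 -0.1116  0.0438] [-40.5  43.7   8.7]
top hone_slot 0.89 [ 0.5435 -0.118   0.0417] [-31.1  39.7   0.9]
top graver_tip 0.44 [ 0.608  -0.1687  0.0863] [55.   3.5  2.7]
```

View pics/hone_in.png

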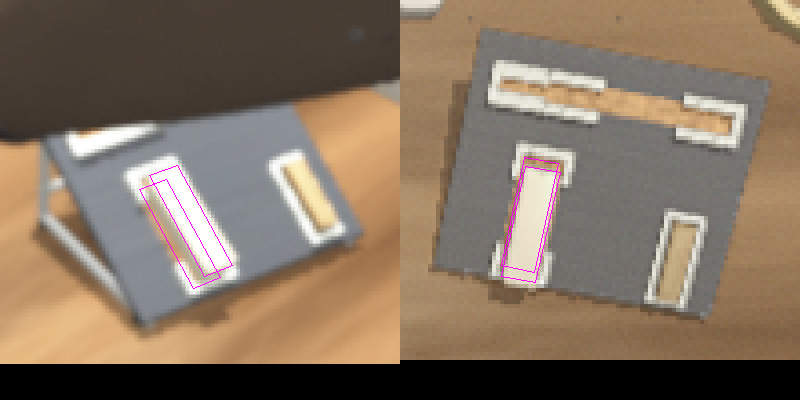

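```bash
cat >> hm.py <<'E'
R0=trayR(np.radians(-12)); O0=np.array([.562,-.1625,.0565])
def honefit(cams=('top','scene')):
    M={}
    for c in cams:
        r.read_camera(c); q=r.regions_of(c,'hone')
        if q: M[c]=cv2.GaussianBlur(q[0]['mask'].astype(np.float32),(0,0),1.0); print(c,q[0]['p'],q[0]['mask'].sum())
    def pts(d):
        a=np.radians(d[3]); Ry=np.array([[np.cos(a),0,-np.sin(a)],[0,1,0],[np.sin(a),0,np.cos(a)]])
        return (bx(-41,41,-12,12,0,22)@Ry.T+np.array([d[0],d[1],d[2]])/1000)@R0.T+O0
    def run(x0,free):
        def g(e):
            d=np.array(x0,float); d[free]=e; return sum(((render(c,[pts(d)])-M[c])**2).sum() for c in M)
        e0=np.array(x0,float)[free]; sp=np.vstack([e0]+[e0+4*v for v in np.eye(len(free))])
        q=minimize(g,e0,method='Nelder-Mead',options=dict(initial_simplex=sp,xatol=.05)); return q.x.round(1),round(q.fun,2)
    print('flat',run([-36,40,0,0],[0,1]),'tilted -7deg z5',run([-39,40,5,-7],[0,1]),'all',run([-36,40,0,0],[0,1,2,3]))
E
python3 - <<'E'
from hm import *
honefit(); honefit(('top',)); 
E
```

```text
top 0.5 267
flat (array([-40.6,  40.1]), np.float64(3.09)) tilted -7deg z5 (array([-40.3,  40.6]), np.float64(3.48)) all (array([-39.5,  40.5,   2.4,   2.5]), np.float64(3.17))
top 0.5 287
flat (array([-40.8,  40.5]), np.float64(6.12)) tilted -7deg z5 (array([-40.3,  40.9]), np.float64(6.82)) all (array([-41.6,  39.6,  -7.9,  11.5]), np.float64(4.19))
```

```bash
python3 - <<'E'
from hm import *
ov=[]
for c,(v0,v1,u0,u1) in(('scene',(162,212,302,352)),('top',(173,218,315,360))):
    a=np.mean([snap(c).astype(float) for _ in range(4)],axis=0).astype(np.uint8)
    k=400/(u1-u0); im=cv2.resize(a[v0:v1,u0:u1],(400,400),interpolation=3)[:,:,::-1].copy(); im2=im.copy()
    P=(bx(-41,41,-12,12,0,22)+np.array([-.037,.04,0]))@R0.T+O0
    th=np.radians(-7);T=np.array([[np.cos(th),0,-np.sin(th)],[0,1,0],[np.sin(th),0,np.cos(th)]])
    Q=(bx(-41,41,-12,12,0,22)@T.T+np.array([-.040,.04,.005]))@R0.T+O0
    W=np.array([[-78,55,10],[-78,25,10],[-83,20,10],[-83,60,10],[10,55,10],[10,25,10],[15,20,10],[15,60,10]])/1000@R0.T+O0
    for X,col in((P,(255,0,255)),(Q,(0,160,0))):
        cv2.polylines(im,[((cv2.convexHull(proj(c,X).astype(np.float32))[:,0]+.5-[u0,v0])*k).astype(int)],True,col,1)
    for I in(W[:4],W[4:]): cv2.polylines(im,[((proj(c,I)+.5-[u0,v0])*k).astype(int)],True,(255,0,0),1)
    ov.append(cv2.resize(np.vstack([im,im2]),(400,600),interpolation=2) if 0 else np.vstack([cv2.resize(im,(300,300)),cv2.resize(im2,(300,300))]))
cv2.imwrite('pics/hz.png',np.hstack(ov))
E
```

```text
(no output)
```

View pics/hz.png

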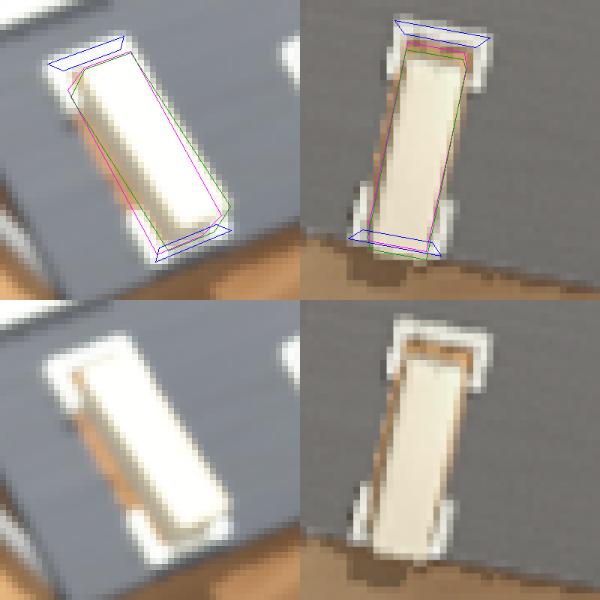

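>>> carry_out:
  grip_force: 25
  series:
    - {"gripper": 0.1,"tx": 10,"ty": -25,"tz": 20,"roll": -5}
    - {"gripper": 0.1,"tx": 22,"ty": -65,"tz": 25,"roll": -12}
    - {"gripper": 0.1,"tx": 35,"ty": -103,"tz": 25,"roll": -19}
    - {"gripper": 0.1,"tx": 48,"ty": -141,"tz": 25,"roll": -26}
    - {"gripper": 0.1,"tx": 60,"ty": -180,"tz": 25,"roll": -33}
    - {"gripper": 0.1,"tx": 70,"ty": -220,"tz": 25,"roll": -40}
    - {"gripper": 0.1,"tx": 78,"ty": -260,"tz": 25,"roll": -47}
    - {"gripper": 0.1,"tx": 85,"ty": -300,"tz": 25,"roll": -54}
    - {"gripper": 0.1,"tx": 91,"ty": -340,"tz": 15,"roll": -61}
    - {"gripper": 0.1,"tx": 95,"ty": -375,"tz": 0,"roll": -68}
    - {"gripper": 0.1,"tx": 96,"ty": -388,"tz": -20,"roll": -69.5}
    - {"gripper": 0.1,"tx": 96,"ty": -388,"tz": -45,"roll": -69.5}
    - {"gripper": 0.1,"tx": 96,"ty": -388,"tz": -65,"roll": -69.5}
    - {"gripper": 0.1,"tx": 96,"ty": -388,"tz": -80,"roll": -69.5}
    - {"gripper": 0.1,"tx": 96,"ty": -388,"tz": -86,"roll": -69.5}
    - {"gripper": 0.1,"tx": 96,"ty": -388,"tz": -86,"roll": -69.5}

```text
clock: 12.97
tcp_pos: [0.5294, -0.1175, 0.0529]
eef_rot: [180.0, 1.1, -12.4]
force: [-0.7, 0.1, -0.4]
grip_width: 0.047
```

>>> carry_out:
  series:
    - {"gripper": 0.1,"tx": 1,"ty": 3,"tz": 1,"roll": 0}
    - {"gripper": 0.1,"tx": 1,"ty": 3,"tz": 1,"roll": 0}
    - {"gripper": -0.6,"tx": 1,"ty": 3,"tz": 1,"roll": 0}
    - {"gripper": -0.6,"tx": 1,"ty": 3,"tz": 1,"roll": 0}
    - {"gripper": -0.6,"tx": 1,"ty": 3,"tz": 1,"roll": 0}
    - {"gripper": -0.6,"tx": 1,"ty": 3,"tz": 1,"roll": 0}
    - {"gripper": -0.6,"tx": 1,"ty": 3,"tz": 5,"roll": 0}
    - {"gripper": -0.6,"tx": 3,"ty": 2.5,"tz": 10,"roll": 0}
    - {"gripper": -0.6,"tx": 6.5,"ty": 2,"tz": 12,"roll": 0}
    - {"gripper": -0.6,"tx": 6.5,"ty": 2,"tz": 12,"roll": 0}
    - {"gripper": -0.6,"tx": 6.5,"ty": 2,"tz": 12,"roll": 0}

```text
clock: 13.88
tcp_pos: [0.536, -0.1156, 0.0648]
eef_rot: [180.0, 1.1, -12.4]
force: [0.1, 0.3, -1.6]
grip_width: 0.0226
```

>>> carry_out:
  series:
    - {"gripper": -0.6,"tx": 0,"ty": 0,"tz": -3,"roll": 0}
    - {"gripper": -0.6,"tx": 0,"ty": 0,"tz": -5,"roll": 0}
    - {"gripper": -0.6,"tx": 0,"ty": 0,"tz": -7,"roll": 0}
    - {"gripper": -0.6,"tx": 0,"ty": 0,"tz": -9,"roll": 0}
    - {"gripper": -0.6,"tx": 0,"ty": 0,"tz": -9,"roll": 0}

```text
clock: 14.3
tcp_pos: [0.5358, -0.1155, 0.0562]
eef_rot: [-180.0, 1.2, -12.3]
force: [-3.9, 0.7, 3.8]
grip_width: 0.0227
```

Contact has begun; press further to tip it flat.

>>> carry_out:
  series:
    - {"gripper": -0.6,"tx": 0,"ty": 0,"tz": -2,"roll": 0}
    - {"gripper": -0.6,"tx": 0,"ty": 0,"tz": -4,"roll": 0}
    - {"gripper": -0.6,"tx": 0,"ty": 0,"tz": -5,"roll": 0}
    - {"gripper": -0.6,"tx": 0,"ty": 0,"tz": -5,"roll": 0}

```text
clock: 14.63
tcp_pos: [0.5356, -0.1154, 0.0528]
eef_rot: [-180.0, 1.3, -12.3]
force: [-5.8, 2.2, 10.9]
grip_width: 0.0227
```

>>> carry_out:
  series:
    - {"gripper": -0.6,"tx": 0,"ty": 0,"tz": -3,"roll": 0}
    - {"gripper": -0.6,"tx": 0,"ty": 0,"tz": -5,"roll": 0}
    - {"gripper": -0.6,"tx": 0,"ty": 0,"tz": -5,"roll": 0}

```text
clock: 14.88
tcp_pos: [0.5358, -0.1155, 0.0526]
eef_rot: [-180.0, 1.5, -12.3]
force: [-13.1, 4.0, 26.3]
grip_width: 0.0227
```

>>> carry_out:
  grip_force: 20
  series:
    - {"gripper": -0.6,"tx": 0,"ty": 0,"tz": 1,"roll": 0}
    - {"gripper": -0.35,"tx": 0,"ty": 0,"tz": 1,"roll": 0}
    - {"gripper": -0.35,"tx": 0,"ty": 0,"tz": 1,"roll": 0}
    - {"gripper": -0.35,"tx": 0,"ty": 0,"tz": 1,"roll": 0}
    - {"gripper": -0.6,"tx": 0,"ty": 0,"tz": 1,"roll": 0}
    - {"gripper": -0.6,"tx": 0,"ty": 0,"tz": 1,"roll": 0}
    - {"gripper": -0.6,"tx": 0,"ty": 0,"tz": 1,"roll": 0}
    - {"gripper": -0.6,"tx": 0,"ty": 0,"tz": 1,"roll": 0}
    - {"gripper": -0.6,"tx": 0,"ty": 0,"tz": 1,"roll": 0}
    - {"gripper": 0.1,"tx": 0,"ty": 0,"tz": 1,"roll": 0}
    - {"gripper": 0.1,"tx": 0,"ty": 0,"tz": 1,"roll": 0}
    - {"gripper": 0.1,"tx": 0,"ty": 0,"tz": 1,"roll": 0}
    - {"gripper": 0.1,"tx": 0,"ty": 0,"tz": 1,"roll": 0}
    - {"gripper": 0.1,"tx": 0,"ty": 0,"tz": 20,"roll": 0}
    - {"gripper": 0.1,"tx": 0,"ty": 0,"tz": 55,"roll": 0}
    - {"gripper": 0.1,"tx": 0,"ty": 15,"tz": 90,"roll": 5}
    - {"gripper": 0.1,"tx": -10,"ty": 50,"tz": 110,"roll": 12}

```text
clock: 16.3
tcp_pos: [0.5291, -0.0684, 0.1675]
eef_rot: [179.8, 1.1, -0.3]
force: [1.8, 0.0, 2.1]
grip_width: 0.047
```

>>> carry_out:
  series:
    - {"gripper": 0.1,"tx": -8,"ty": 40,"tz": 5,"roll": 7}
    - {"gripper": 0.1,"tx": -16,"ty": 80,"tz": 5,"roll": 14}
    - {"gripper": 0.1,"tx": -26,"ty": 120,"tz": 5,"roll": 21}
    - {"gripper": 0.1,"tx": -36,"ty": 158,"tz": 5,"roll": 28}
    - {"gripper": 0.1,"tx": -46,"ty": 197,"tz": 5,"roll": 35}
    - {"gripper": 0.1,"tx": -60,"ty": 235,"tz": 5,"roll": 42}
    - {"gripper": 0.1,"tx": -72,"ty": 272,"tz": 5,"roll": 49}
    - {"gripper": 0.1,"tx": -84,"ty": 310,"tz": 0,"roll": 56}
    - {"gripper": 0.1,"tx": -90,"ty": 336,"tz": -10,"roll": 57}
    - {"gripper": 0.1,"tx": -90,"ty": 336,"tz": -20,"roll": 57}
    - {"gripper": 0.1,"tx": -90,"ty": 336,"tz": -20,"roll": 57}

```text
clock: 17.22
tcp_pos: [0.4371, 0.2683, 0.1453]
eef_rot: [179.9, 1.3, 56.9]
force: [-0.2, -0.2, -0.3]
grip_width: 0.0467
```

```bash
python3 - <<'E'
from hm import *
s=r.sense(); t=s['tcp_pos'];print(s['clock'],t,s['eef_rot'],s['grip_width'])
honefit(); honefit(('top',))
for c in('scene','top'):
    for n in('hone','hone_slot','graver','graver_tip'):
        for p in r.pinpoint(c,n)[:1]: print(c,n,round(p['p'],2),np.round(p['xyz'],4),(R0.T@(np.array(p['xyz'])-O0)*1000).round(1))
E
```

```text
17.2167 [0.43709006 0.26825866 0.14534196] [179.92391037   1.2654678   56.92179974] 0.046748467393901115
top 0.25 49
scene 0.58 402
flat (array([-31.8,  40.8]), np.float64(276.81)) tilted -7deg z5 (array([-35. ,  43.8]), np.float64(279.06)) all (array([-33. ,  40.8,  -0.1,  -2. ]), np.float64(276.41))
top 0.78 298
flat (array([-32.8,  40.5]), np.float64(2.82)) tilted -7deg z5 (array([-32.,  41.]), np.float64(3.08)) all (array([-33.1,  40.4,  -1. ,  -0.2]), np.float64(2.82))
scene hone 0.59 [ 0.5438 -0.1144  0.0404] [-32.1  43.3  -0. ]
scene hone_slot 0.83 [ 0.5408 -0.1153  0.0406] [-34.4  41.8   1.5]
scene graver 0.55 [0.4457 0.2805 0.0029] [-205.1  409.1   56.5]
scene graver_tip 0.57 [0.4857 0.3431 0.0076] [-180.1  478.7   47.5]
top hone 0.67 [ 0.5411 -0.1142  0.0401] [-34.6  42.9   1. ]
top hone_slot 0.85 [ 0.545  -0.1145  0.0426] [-30.   43.4   1.3]
```

>>> carry_out:
  grip_force: 30
  series:
    - {"gripper": -0.2,"tx": -1,"ty": 1,"tz": -40,"roll": 0}
    - {"gripper": -0.4,"tx": -2,"ty": 1,"tz": -80,"roll": 0}
    - {"gripper": -0.4,"tx": -2,"ty": 1,"tz": -105,"roll": 0}
    - {"gripper": -0.4,"tx": -2,"ty": 1,"tz": -105,"roll": 0}
    - {"gripper": -0.4,"tx": -2,"ty": 1,"tz": -105,"roll": 0}

```text
clock: 18.33
tcp_pos: [0.436, 0.2681, 0.0414]
eef_rot: [179.9, 1.2, 56.7]
force: [0.0, -0.1, 0.7]
grip_width: 0.0261
```

```bash
python3 - <<'E'
from hm import *
s=r.sense(); t=s['tcp_pos'];print(s['clock'],t,s['eef_rot'],s['grip_width'])
a=snap('scene'); v0,v1,u0,u1=245,325,180,287
k=7; im=cv2.resize(a[v0:v1,u0:u1],None,fx=k,fy=k,interpolation=3)[:,:,::-1].copy()
for P in place('graver',[.4447,.2832,np.radians(56.7)]): cv2.polylines(im,[((cv2.convexHull(proj('scene',P).astype(np.float32))[:,0]+.5-[u0,v0])*k).astype(int)],True,(255,0,255),1)
for z in(t[2],.012): cv2.circle(im,tuple(int(x) for x in (proj('scene',[t[0],t[1],z])[0]+.5-[u0,v0])*k),4,(0,0,255),1)
cv2.imwrite('pics/gpre.png',im)
E
```

```text
18.3333 [0.43604743 0.26812199 0.04139893] [179.92488934   1.23661163  56.73536116] 0.026077730203486898
```

View pics/gpre.png

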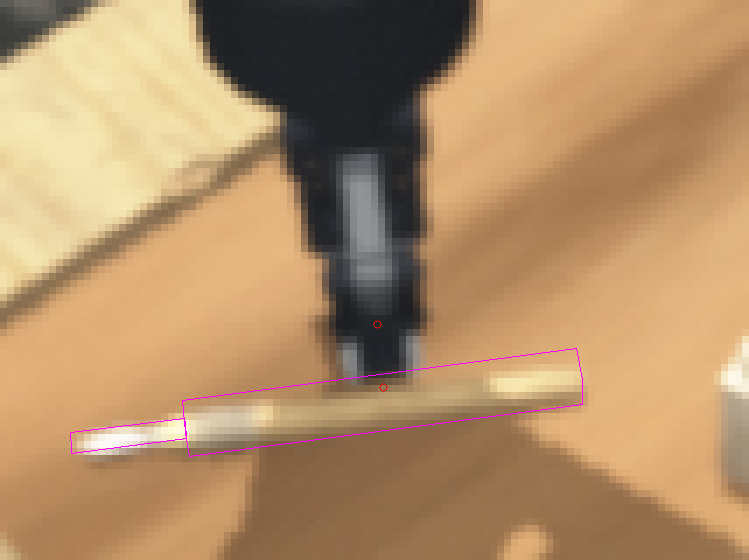

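>>> carry_out:
  series:
    - {"gripper": -0.4,"tx": -0.5,"ty": 0.5,"tz": -15,"roll": 0}
    - {"gripper": -0.4,"tx": -0.5,"ty": 0.5,"tz": -28,"roll": 0}
    - {"gripper": -0.4,"tx": -0.5,"ty": 0.5,"tz": -35,"roll": 0}
    - {"gripper": -0.4,"tx": -0.5,"ty": 0.5,"tz": -35,"roll": 0}
    - {"gripper": -0.4,"tx": -0.5,"ty": 0.5,"tz": -35,"roll": 0}
    - {"gripper": -1,"tx": -0.5,"ty": 0.5,"tz": -35,"roll": 0}
    - {"gripper": -1,"tx": -0.5,"ty": 0.5,"tz": -35,"roll": 0}
    - {"gripper": -1,"tx": -0.5,"ty": 0.5,"tz": -35,"roll": 0}
    - {"gripper": -1,"tx": -0.5,"ty": 0.5,"tz": -35,"roll": 0}

```text
clock: 19.13
tcp_pos: [0.4384, 0.2698, 0.0098]
eef_rot: [179.7, 0.9, 56.7]
force: [-0.9, 1.2, 6.7]
grip_width: 0.0093
```

>>> carry_out:
  series:
    - {"gripper": -0.5,"tx": -1,"ty": 0,"tz": 0,"roll": 0}
    - {"gripper": -0.55,"tx": -1,"ty": 0,"tz": -4,"roll": 0}
    - {"gripper": -0.6,"tx": -1,"ty": 0,"tz": -8,"roll": 0}
    - {"gripper": -0.6,"tx": -1,"ty": 0,"tz": -8,"roll": 0}
    - {"gripper": -1,"tx": -1,"ty": 0,"tz": -7,"roll": 0}
    - {"gripper": -1,"tx": -1,"ty": 0,"tz": -7,"roll": 0}
    - {"gripper": -1,"tx": -1,"ty": 0,"tz": -7,"roll": 0}
    - {"gripper": -1,"tx": -1,"ty": 0,"tz": -7,"roll": 0}

```text
clock: 19.8
tcp_pos: [0.4374, 0.2698, 0.0028]
eef_rot: [179.7, 0.9, 56.7]
force: [0.1, 1.0, -0.8]
grip_width: 0.0099
```

>>> carry_out:
  series:
    - {"gripper": -0.65,"tx": 0,"ty": 0,"tz": 0,"roll": 0}
    - {"gripper": -0.65,"tx": 0,"ty": 0,"tz": 2,"roll": 0}
    - {"gripper": -0.65,"tx": 0,"ty": 0,"tz": 3,"roll": 0}
    - {"gripper": -0.65,"tx": 0,"ty": 0,"tz": 3,"roll": 0}
    - {"gripper": -1,"tx": 0,"ty": 0,"tz": 3,"roll": 0}
    - {"gripper": -1,"tx": 0,"ty": 0,"tz": 3,"roll": 0}
    - {"gripper": -1,"tx": 0,"ty": 0,"tz": 3,"roll": 0}
    - {"gripper": -1,"tx": 0,"ty": 0,"tz": 3,"roll": 0}

```text
clock: 20.47
tcp_pos: [0.4378, 0.27, 0.0063]
eef_rot: [179.7, 0.9, 56.7]
force: [0.1, -0.2, 4.3]
grip_width: 0.0099
```

>>> carry_out:
  series:
    - {"gripper": -1,"tx": 0,"ty": 0,"tz": 5,"roll": 0}
    - {"gripper": -1,"tx": 0,"ty": 0,"tz": 15,"roll": 0}
    - {"gripper": -1,"tx": 0,"ty": 0,"tz": 40,"roll": 0}
    - {"gripper": -1,"tx": 0,"ty": 0,"tz": 75,"roll": 0}
    - {"gripper": -1,"tx": 0,"ty": 0,"tz": 110,"roll": 0}
    - {"gripper": -1,"tx": 0,"ty": 0,"tz": 145,"roll": 0}
    - {"gripper": -1,"tx": 0,"ty": 0,"tz": 165,"roll": 0}
    - {"gripper": -1,"tx": 0,"ty": 0,"tz": 165,"roll": 0}
    - {"gripper": -1,"tx": 0,"ty": 0,"tz": 165,"roll": 0}

```text
clock: 21.22
tcp_pos: [0.4385, 0.2702, 0.1733]
eef_rot: [179.5, 0.7, 56.7]
force: [-0.4, 0.0, 0.5]
grip_width: 0.0096
```

```bash
cat > gfit.py <<'E'
from hm import *
def gfit(cams=('scene','top')):
    s=r.sense(); t=s['tcp_pos']; yaw=np.radians(s['eef_rot'][2]);print(s['clock'],t.round(4),s['eef_rot'].round(2),s['grip_width'],s['force'].round(1))
    for c in cams:
        r.read_camera(c)
        for n in('graver','graver_tip'):
            for p in r.pinpoint(c,n)[:1]:
                d=np.array(p['xyz'])-t; print(c,n,round(p['p'],2),'rel tcp along/perp/z mm',(1000*np.array([d[0]*np.cos(yaw)+d[1]*np.sin(yaw),-d[0]*np.sin(yaw)+d[1]*np.cos(yaw),d[2]])).round(1))
        q=r.regions_of(c,'graver')
        if q:
            pt=np.argwhere(q[0]['mask'])[:,::-1].astype(float)
            ln=cv2.fitLine(pt.astype(np.float32),cv2.DIST_L2,0,.01,.01).ravel(); a=(pt-ln[2:])@ln[:2]
            e=np.array([ln[2:]+ln[:2]*x for x in(a.min(),a.max())]); P=onz(c,e,t[2]+.001); dd=(P-t)[:,:2]
            print(c,'mask ends along',(1000*(dd@[np.cos(yaw),np.sin(yaw)])).round(1),'perp',(1000*(dd@[-np.sin(yaw),np.cos(yaw)])).round(1),round(q[0]['p'],2))
E
python3 -c "from gfit import *; gfit()"
```

```text
21.2167 [0.4385 0.2702 0.1733] [179.53   0.7   56.74] 0.009607086240888102 [-0.4  0.   0.5]
scene graver 0.6 rel tcp along/perp/z mm [12.2  1.1 -4.3]
scene graver_tip 0.78 rel tcp along/perp/z mm [90.9 -1.5  1.2]
scene mask ends along [ 65.4 -62.1] perp [1.5 2.9] 0.82
top mask ends along [-47.5 -75.8] perp [-241.2 -214.5] 0.7
```

>>> carry_out:
  series:
    - {"gripper": -1,"tx": 7,"ty": -20,"tz": 0,"roll": 1}
    - {"gripper": -1,"tx": 20,"ty": -55,"tz": 0,"roll": 3}
    - {"gripper": -1,"tx": 33,"ty": -93,"tz": 0,"roll": 5}
    - {"gripper": -1,"tx": 46,"ty": -130,"tz": 0,"roll": 7}
    - {"gripper": -1,"tx": 59,"ty": -167,"tz": 0,"roll": 9}
    - {"gripper": -1,"tx": 72,"ty": -204,"tz": 0,"roll": 11}
    - {"gripper": -1,"tx": 85,"ty": -241,"tz": 0,"roll": 13}
    - {"gripper": -1,"tx": 98,"ty": -278,"tz": 0,"roll": 15}
    - {"gripper": -1,"tx": 111,"ty": -315,"tz": 0,"roll": 17}
    - {"gripper": -1,"tx": 125,"ty": -350,"tz": 0,"roll": 19}
    - {"gripper": -1,"tx": 138,"ty": -385,"tz": 0,"roll": 20}
    - {"gripper": -1,"tx": 150,"ty": -418,"tz": 0,"roll": 21.3}
    - {"gripper": -1,"tx": 159,"ty": -443,"tz": -5,"roll": 21.3}
    - {"gripper": -1,"tx": 163,"ty": -455,"tz": -20,"roll": 21.3}
    - {"gripper": -1,"tx": 163,"ty": -455,"tz": -40,"roll": 21.3}
    - {"gripper": -1,"tx": 163,"ty": -455,"tz": -53,"roll": 21.3}
    - {"gripper": -1,"tx": 163,"ty": -455,"tz": -53,"roll": 21.3}
    - {"gripper": -1,"tx": 163,"ty": -455,"tz": -53,"roll": 21.3}

```text
clock: 23.12
tcp_pos: [0.5994, -0.1844, 0.1155]
eef_rot: [179.9, 0.9, 78.1]
force: [0.7, -1.0, -0.4]
grip_width: 0.0098
```

```bash
python3 - <<'E'
from gfit import *
gfit(('scene',))
for c in('scene',):
    for n in('graver_slot','tray','graver','graver_tip'):
        for p in r.pinpoint(c,n)[:1]: print(c,n,round(p['p'],2),np.round(p['xyz'],4),(R0.T@(np.array(p['xyz'])-O0)*1000).round(1))
t=r.sense()['tcp_pos'];a=snap('scene'); v0,v1,u0,u1=120,200,270,376
k=7; im=cv2.resize(a[v0:v1,u0:u1],None,fx=k,fy=k,interpolation=3)[:,:,::-1].copy()
h=np.radians(78)
def dr(P,col): cv2.polylines(im,[((proj('scene',P)+.5-[u0,v0])*k).astype(int)],True,col,1)
for P in place('graver',[t[0]+.014*np.cos(h),t[1]+.014*np.sin(h),h],t[2]-.0063): dr(cv2.convexHull(P[::1].astype(np.float32)[:,:2])[:,0]@np.eye(2,3)+[0,0,P[:,2].min()],(255,0,255))
W=[[63.5,-80],[63.5,47],[60.5,47],[60.5,81],[49.5,81],[49.5,47],[46.5,47],[46.5,-80]]
for z,col in((0,(0,255,0)),(9,(255,0,0))): dr(np.array([[x,y+1,z] for x,y in W])/1000@R0.T+O0,col)
cv2.imwrite('pics/ghover.png',im)
E
```

```text
23.1167 [ 0.5994 -0.1844  0.1155] [179.93   0.93  78.07] 0.009837739028978904 [ 0.7 -1.  -0.4]
scene graver 0.48 rel tcp along/perp/z mm [12.3 -0.5 -3.5]
scene graver_tip 0.51 rel tcp along/perp/z mm [89.   2.7  2.3]
scene graver_slot 0.66 [ 0.6086 -0.1738  0.0865] [56.5 -1.4  2. ]
scene tray 0.6 [ 0.5582 -0.1604  0.0577] [-3.   1.3  3.1]
scene graver 0.48 [ 0.6024 -0.1725  0.112 ] [63.8 -1.4 27.3]
scene graver_tip 0.51 [ 0.6151 -0.0967  0.1178] [63.8 75.4 34. ]Traceback (most recent call last):
  File "<stdin>", line 10, in <module>
cv2.error: OpenCV(4.12.0) /io/opencv/modules/imgproc/src/convhull.cpp:143: error: (-215:Assertion failed) total >= 0 && (depth == CV_32F || depth == CV_32S) in function 'convexHull'
```

>>> carry_out:
  series:
    - {"gripper": -1,"tx": 2,"ty": 0,"tz": -5,"roll": 0}
    - {"gripper": -1,"tx": 2,"ty": 0,"tz": -10,"roll": 0}
    - {"gripper": -1,"tx": 2,"ty": 0,"tz": -14,"roll": 0}
    - {"gripper": -1,"tx": 2,"ty": 0,"tz": -17,"roll": 0}
    - {"gripper": -1,"tx": 2,"ty": 0,"tz": -19,"roll": 0}
    - {"gripper": -1,"tx": 2,"ty": 0,"tz": -19,"roll": 0}

```text
clock: 24.07
tcp_pos: [0.602, -0.185, 0.0977]
eef_rot: [179.8, 1.0, 78.0]
force: [-0.4, -0.2, -0.5]
grip_width: 0.0099
```

>>> carry_out:
  series:
    - {"gripper": -1,"tx": 0,"ty": 0,"tz": -1.5,"roll": 0}
    - {"gripper": -1,"tx": 0,"ty": 0,"tz": -3,"roll": 0}
    - {"gripper": -1,"tx": 0,"ty": 0,"tz": -3.5,"roll": 0}
    - {"gripper": -1,"tx": 0,"ty": 0,"tz": -3.5,"roll": 0}

```text
clock: 24.4
tcp_pos: [0.602, -0.185, 0.0941]
eef_rot: [179.8, 1.0, 78.0]
force: [-0.0, 0.1, -0.2]
grip_width: 0.0099
```

>>> carry_out:
  series:
    - {"gripper": -1,"tx": 0,"ty": 0,"tz": -1,"roll": 0}
    - {"gripper": -1,"tx": 0,"ty": 0,"tz": -2,"roll": 0}
    - {"gripper": -1,"tx": 0,"ty": 0,"tz": -3,"roll": 0}
    - {"gripper": -1,"tx": 0,"ty": 0,"tz": -3,"roll": 0}

```text
clock: 24.73
tcp_pos: [0.6023, -0.1851, 0.093]
eef_rot: [179.8, 1.0, 78.1]
force: [-3.4, 1.8, 8.1]
grip_width: 0.0097
```

>>> carry_out:
  grip_force: 20
  series:
    - {"gripper": -1,"tx": 0,"ty": 0,"tz": 0.5,"roll": 0}
    - {"gripper": -0.7,"tx": 0,"ty": 0,"tz": 0.5,"roll": 0}
    - {"gripper": -0.6,"tx": 0,"ty": 0,"tz": 0.5,"roll": 0}
    - {"gripper": -0.5,"tx": 0,"ty": 0,"tz": 0.5,"roll": 0}
    - {"gripper": -0.45,"tx": 0,"ty": 0,"tz": 0.5,"roll": 0}
    - {"gripper": -0.45,"tx": 0,"ty": 0,"tz": 0.5,"roll": 0}
    - {"gripper": -0.45,"tx": 0,"ty": 0,"tz": 0.5,"roll": 0}

```text
clock: 25.32
tcp_pos: [0.601, -0.1848, 0.0932]
eef_rot: [-180.0, 1.0, 78.1]
force: [-4.3, 1.9, 3.5]
grip_width: 0.0236
```

```bash
cat >> gfit.py <<'E'
def gin(cams=('scene','top'),n=1):
    for c in cams:
        for _ in range(n):
            r.read_camera(c)
            for k in('graver','graver_tip','graver_slot'):
                for p in r.pinpoint(c,k)[:1]: print(c,k,round(p['p'],2),(R0.T@(np.array(p['xyz'])-O0)*1000).round(1))
E
python3 - <<'E'
from gfit import *
s=r.sense();print(s['clock'],s['tcp_pos'],s['force'].round(1),s['grip_width']);gin()
E
```

```text
25.3167 [ 0.60097806 -0.18482103  0.0931718 ] [-4.3  1.9  3.5] 0.023550241602737318
scene graver 0.58 [55.2 -1.1  0.7]
scene graver_tip 0.67 [54.9 74.9  7.2]
scene graver_slot 0.85 [56.8 -3.1  2.1]
top graver_tip 0.52 [51.5 75.3  7.5]
top graver_slot 0.58 [56.9  2.5  0.2]
```

>>> carry_out:
  series:
    - {"gripper": -0.6,"tx": 0,"ty": 0,"tz": 0.5,"roll": 0}
    - {"gripper": -0.8,"tx": 0,"ty": 0,"tz": 0,"roll": 0}
    - {"gripper": -1,"tx": 0,"ty": 0,"tz": 0,"roll": 0}
    - {"gripper": -1,"tx": 0,"ty": 0,"tz": 0,"roll": 0}
    - {"gripper": -1,"tx": 0,"ty": 0,"tz": 0,"roll": 0}
    - {"gripper": -1,"tx": 0,"ty": 0,"tz": 0,"roll": 0}
    - {"gripper": -1,"tx": 0,"ty": 0,"tz": 0,"roll": 0}

```text
clock: 26.3
tcp_pos: [0.6017, -0.1852, 0.0957]
eef_rot: [179.9, 1.0, 78.1]
force: [-5.0, 1.1, 9.0]
grip_width: 0.0002
```

```bash
python3 - <<'E'
from gfit import *
s=r.sense();print(s['clock'],s['tcp_pos'],s['force'].round(1),s['grip_width']);gin()
v0,v1,u0,u1=125,225,275,385; a=snap('scene');b=snap('top')
im=np.hstack([cv2.resize(a[125:205,275:375],(400,400),interpolation=3),cv2.resize(b[140:220,302:402],(400,400),interpolation=3)])
cv2.imwrite('pics/gheld.png',im[:,:,::-1])
E
```

```text
26.3 [ 0.60174699 -0.18517052  0.09572586] [-5.   1.1  9. ] 0.00021252636629995225
scene graver 0.65 [53.1 -1.   4.7]
scene graver_tip 0.5 [54.1 77.5 10.3]
scene graver_slot 0.76 [56.  -0.1  2.8]
top graver_tip 0.41 [51.8 78.2  5.6]
top graver_slot 0.91 [54.5  4.3  2.2]
```

>>> carry_out:
  series:
    - {"gripper": -1,"tx": 0,"ty": 0,"tz": 0,"roll": 0}
    - {"gripper": -1,"tx": 0,"ty": 0,"tz": 5,"roll": 0}
    - {"gripper": -1,"tx": 0,"ty": 0,"tz": 20,"roll": 0}
    - {"gripper": -1,"tx": 0,"ty": 0,"tz": 55,"roll": 0}
    - {"gripper": -1,"tx": -20,"ty": -10,"tz": 85,"roll": 0}
    - {"gripper": -1,"tx": -50,"ty": -40,"tz": 95,"roll": 0}
    - {"gripper": -1,"tx": -75,"ty": -75,"tz": 95,"roll": 0}
    - {"gripper": -1,"tx": -95,"ty": -110,"tz": 95,"roll": 0}
    - {"gripper": -1,"tx": -115,"ty": -145,"tz": 95,"roll": 0}
    - {"gripper": -1,"tx": -135,"ty": -180,"tz": 95,"roll": 0}
    - {"gripper": -1,"tx": -155,"ty": -215,"tz": 95,"roll": 0}
    - {"gripper": -1,"tx": -175,"ty": -250,"tz": 95,"roll": 0}
    - {"gripper": -1,"tx": -175,"ty": -250,"tz": 95,"roll": 0}

```text
clock: 27.88
tcp_pos: [0.4234, -0.4411, 0.1909]
eef_rot: [179.9, 1.2, 77.7]
force: [-0.0, 0.5, 0.0]
grip_width: -0.0
```

```bash
python3 - <<'E'
from gfit import *
s=r.sense();print(s['clock'],s['tcp_pos'],s['force'].round(1),s['grip_width']);gin(n=2); 
ov=[]
for c,(v0,u0) in(('scene',(125,275)),('top',(140,303))):
    a=snap(c)
    for n in('hone','loupe_b','stone_b','wedge_b'):
        for p in r.pinpoint(c,n)[:1]: print(c,n,round(p['p'],2),np.round(p['xyz'],3),(R0.T@(np.array(p['xyz'])-O0)*1000).round(1) if n=='hone' else '')
    k=4; im=cv2.resize(a[v0:v0+100,u0:u0+100],None,fx=k,fy=k,interpolation=3)[:,:,::-1].copy(); im2=im[:300].copy() if 0 else im
    T=[(p+np.array([.0535,0,0])) for p in [q[:,[0,1,2]] for q in PARTS['graver']]]
    im=im2.copy()
    for P in T: cv2.polylines(im,[((cv2.convexHull(proj(c,P@R0.T+O0).astype(np.float32))[:,0]+.5-[u0,v0])*k).astype(int)],True,(255,0,255),1)
    ov.append(np.vstack([im2[:300],im[:300]]))
cv2.imwrite('pics/final.png',np.hstack(ov)); honefit()
E
```

```text
27.8833 [ 0.42341643 -0.44114529  0.1908929 ] [-0.   0.5  0. ] -9.562731897120024e-06
scene graver 0.61 [54.7 -2.5  5.6]
scene graver_tip 0.59 [52.3 75.7  7.4]
scene graver_slot 0.57 [57.7 -0.6  2.5]
scene graver 0.68 [54.6 -3.5  1.9]
scene graver_tip 0.5 [52.4 79.1  7.4]
scene graver_slot 0.9 [58.3 -1.7  2.4]
top graver 0.74 [51.8  0.4 -1.6]
top graver_tip 0.73 [51.2 77.9  4.6]
top graver_slot 0.9 [55.7  0.6  0.8]
top graver 0.64 [53.3  0.9  1.2]
top graver_tip 0.55 [49.7 74.8  6.6]
top graver_slot 0.9 [54.   1.1  1.2]
scene hone 0.7 [ 0.356 -0.111 -0.   ] [-212.     7.1   57.2]
scene loupe_b 0.77 [ 0.633  0.094 -0.003] 
scene stone_b 0.77 [0.347 0.198 0.005] 
scene wedge_b 0.59 [ 0.356 -0.113  0.003] 
top hone 0.71 [ 0.543 -0.113  0.043] [-31.4  44.3   2.8]
top loupe_b 0.5 [0.637 0.092 0.003] 
top stone_b 0.51 [ 0.342  0.201 -0.002] 
top wedge_b 0.51 [ 0.354 -0.11  -0.004] 
top 0.7 277
scene 0.59 379
flat (array([-32.6,  40.5]), np.float64(11.0)) tilted -7deg z5 (array([-34.1,  41.9]), np.float64(23.83)) all (array([-32.6,  40.1,  -0.1,  -0.6]), np.float64(10.96))
```

View pics/final.png

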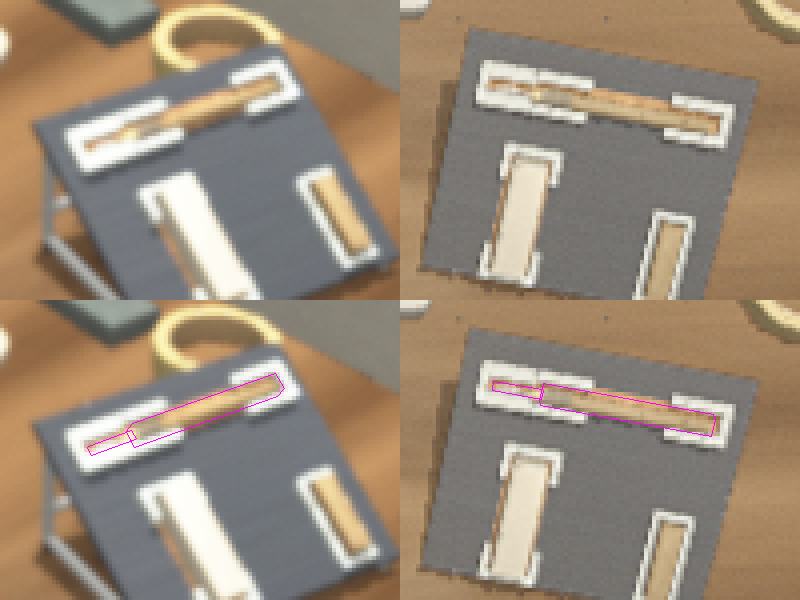

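```bash
python3 -c "
from h import *
print(r.hand_in(), r.sense()['clock'])"
```

```text
the job is handed in; nothing more can be done
the job is handed in; nothing more can be done
```

Both parts are in their slots and the job is handed in, at about 29 s of the 58 s. The hand-in gave no verdict.

**Hone:** I gripped it, pressed it to the slope until it turned flat in the fingers, re-gripped it and let go. The first laying was wrong: the low end rode on the slot's lower wall. I re-gripped it, moved it about 5 mm up the slope and seated it again. The last fit of both pictures puts it at tray x -33, y +40, z 0 mm, within 1° of flat.

**Graver:** It went into the channel level, because the moves offer no tilt, and touched the floor under hold. I then opened the fingers to 24 mm so it rolled flat, instead of turning it to the slope in the grip. When I tried to pinch it again, the fingers slid off and shut on top of the handle, pressing on it with about 10 N. So at step 2 the fingers pressed on the graver from above rather than gripping it. The last readings put it at tray x about 53, y about -1, z about +2 mm, with the point in the neck at y about 77 mm. An outline of it lying flat fits both pictures.

**Bystanders:** The loupe, stone and wedge are where they were at the start, within the measuring error.

**What disagreed in the last checks:**
- The single height readings for the graver scatter from -2 to +6 mm.
- In the scene picture the hone detector once pointed at the wedge.
- The 0.05 rad roll limit on the graver was not measured on its own. I inferred it from the press and the outline.

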